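# Peel the top palette tray off a varnish-stuck stack and hold it over the light pad

## Robot

A 6-joint arm with a two-finger parallel gripper is mounted at the origin on the work surface. World frame = base frame: x ahead of the robot, y to its left, z up, the work surface at z = 0. Lengths are in m, angles in rad, forces in N, time in s.
With the tool pointing down it reaches from about 0.375 to 0.75 m from the base axis. Payload 9 kg.
Tool frame: the origin (TCP) lies between the finger pads; the fingertips stand 11 mm ahead of it and the grasp point (between the pads) lies 8 mm behind it; z points along the fingers, y is the line along which they close (so a half turn about z gives the same grasp; the last joint's range is limited). The gripper opens to 85 mm and grips with 20 to 120 N. Pads are 22 mm wide; open, the fingers measure 114 mm over their backs; the gripper's body (76 mm by 85 mm) begins 54 mm behind the grasp point. The pads swing forward as they close: fully open they stand 13 mm farther back than shut.
Start: joints at [0.918, 0.104, 0.097, 1.564, 0, 1.353], TCP at [0.253, 0.544, 0.242] pointing down, gripper open.
Joint ranges: [-2.99, 2.99], [-0.84, 1.86], [-1.1, 1.16], [-1.84, 2.11], [-1.51, 1.56], [-3.14, 3.14]. Speed limits (rad/s): [2.22, 2.22, 2.57, 3.14, 3.14, 3.14].

## Interface

Orientations are given as a rotation vector (axis times angle).
In Python, from rig import bot gives the robot as it stands.
- The arm moves only by the tool move_arm, never from a script. Its argument "targets" is a list that holds one entry, the list of rows, each a list of 6 numbers: the shift along the tool's x, y, z in cm, then the turn, a rotation vector about the tool's x, y, z in degrees. A call has 1 to 5 rows; each row is the pose to reach, as a shift and turn from the pose commanded when the call began, along the tool's axes at that moment; what a row does not reach only later rows make up. A row lasts 1/10 s, in which the tool goes at most 50 mm and 8.59 degrees, less where a joint would pass 70% of its speed; a pose out of reach is approached as far as the arm can. A call with a gripper value outside its range is refused whole. "jaw" is the closure in counts, from 0 (fully open) to 255 (shut), set as the call begins (left out, the last holds). The fingers move at their own pace and stop on an object; "squeeze" is the grip in N (left out, the last holds). Time passes only in rows, so rows that repeat a pose let the fingers close. It gives the time, the measured TCP pose, the force, the opening and the grip force at its end, in the units of the state.
- bot.sense(): the state, without advancing time (a new reading comes with each control period).
- bot.read_camera(name): name is "scene" or "side" or "wrist"; returns the picture (384x512x3 uint8, blue, green, red); there is no depth.
- bot.calibration(name): a dict with "fx", "fy", "cx", "cy" (pixels), "world_from_camera" (4x4, takes a point from camera to world coordinates). Camera axes: x right, y down, z forward; pixel columns grow to the right and rows downward; lengths in m; the calibration is good to about 2 mm. A picture is of the moment at which its call begins: read the wrist's pose just before it. calibration takes no time and is no camera call; for the wrist camera it gives the pose at the moment of the call.
- bot.close_job(): hands the job in; it is judged then, once.
The state is a dict: "clock": time; "joint_pos": joint angles; "joint_velocities": joint speeds; "tau": joint torques, N m; "ee_pos": TCP position; "tcp_rot": TCP orientation; "force": force on the tool from outside, world axes, zero at the start; "moment": the same for the moment, N m; "opening": finger opening in m; "gripper_force": force on a finger pad.
Only numpy, scipy, OpenCV 4.12 (cv2) and the standard library are available. Lean on these libraries where they do the work, as an engineer would, in place of code of your own. Each camera call takes 0.05 s, during which the arm holds its last target. There are 200 camera calls.

## Task

The palette trays in the stack have been glued together by runs of dried varnish. Grip the top tray by the upright lug at its corner, peel it off by raising that corner first while the opposite corner is still down, so that the rest of the stack stays where it is, then carry it to the light pad for inspection. Finish while still holding it in the gripper, level and still, centred over the pad with its rim about 15 cm above the table, carried by nothing else and with the other things on the bench left undisturbed.

Things in the scene. Friction and masses are not known exactly. Their poses are not given: they have to be found in the camera images.
- tray_mid (a point): Top tray: white square formed plastic tray 130 x 130 mm, about 120 g. Point at its centre, level with the rim's underside; z up, x and y along its sides. Rim 8 mm high, 12 mm wide; inside 99 x 99 mm; its body reaches 16 mm below this point, nested in the stack. The lug stands at its +x +y corner.
- lug (a point): Centre of the tray's upright lug: a fin 12 mm thick, 28 mm high (foot level with the rim's underside), 42 mm long, running outward from the +x +y corner at 45 degrees (the direction from tray_mid to lug). Lies 108 mm horizontally from tray_mid; the fin sticks out past the rim from 92 to 128 mm. Both broad sides are free all the way down, below the lug too. Axes as tray_mid.
- far_corner (a point): The tray's -x -y rim corner, opposite the lug, on the underside of the rim: 92 mm horizontally from tray_mid. While the lug is raised first, the tray turns about this corner.
- stack: Five more such trays on a 160 x 160 x 10 mm steel foot: one loose piece, 2.6 kg, 71 mm high in all, which stays whole. Origin under its centre, z up; the top tray's rim rests on it, square with it. An amber lump of dried varnish at the middle of each side grips the top tray's rim with 3 to 4 N and lets go once the rim there has risen 10 mm. Raising the lug takes 7 to 13 N.
- lightpad: Flat square inspection light pad, grey frame with a white panel, 200 x 200 x 10 mm, fixed to the table. Origin at the centre of its underside. It and the stack lie to the left and right of the robot, either way round.
- pot: Bystander: small lidded jar, 48 mm across, 50 mm high, between stack and pad. Origin under its centre.
- brush: Bystander: paint brush 200 mm long lying beyond the pad and stack.
- mallet: Bystander: hammer 220 mm long lying on the far right.
- corkblock: Bystander: cork sanding block 90 x 50 x 35 mm, ahead between stack and pad. Origin under its centre.
- finial: Bystander: turned wooden finial, 48 mm across, 75 mm high, standing at the far side. Origin under its centre.
- solvent: Bystander: amber bottle, 60 mm across, 120 mm high, standing at the far side, left of the finial. Origin under its centre.
- chisel: Bystander: hand tool 150 mm long with a wooden handle, lying across in front of the robot, between it and the pot.
Things that resemble listed ones, but are neither listed nor needed, are in the scene too. Leave any red or yellow look-alike of the part that bears tray_mid alone.

How it is judged:
On the way, in this order (a step that is already met when the one before it is completed fails the run):
1. the lug corner has been raised while the opposite corner still lies on the stack (z of lug in the frame of stack above 0.103 m and z of far_corner in the frame of stack below 0.079 m), for 0.1 s.
2. the tray is off and clear of the stack (z of tray_mid in the frame of stack above 0.1 m and contact force between tray and stack below 0.1 N), for 0.1 s.
At the end, for the whole second after the job is handed in: The tray is in the fingers, touching neither stack nor pad, its centre within 50 mm of the pad's centre in plan and 100 to 210 mm above the table, within 0.2 rad of level, the stack standing within 40 mm of its start (horizontal distance between tray_mid and lightpad below 0.05 m and height (world z) of tray_mid between 0.1 and 0.21 m and angle between tray_mid's own z axis and vertical below 0.2 rad and contact force between tray and the fingers above 1 N and contact force between tray and stack below 0.1 N and contact force between tray and lightpad below 0.1 N and horizontal distance between stack and lightpad above 0.2 m and distance of stack from where it was at the start of the episode below 0.04 m and angle between stack's own z axis and vertical below 0.05 rad); the arm keeps its last pose, push and grip.
It fails at once if the rest of the stack is lifted, tipped or dragged away (height (world z) of stack above 0.012 m or angle between stack's own z axis and vertical above 0.12 rad or distance of stack from where it was at the start of the episode above 0.04 m).
It fails at once if another thing on the bench is disturbed (distance of any of pot, brush, mallet, corkblock, finial, solvent, chisel from where it was at the start of the episode above 0.03 m).
It also fails if it takes over 38 s, if anything falls off the work surface, if the arm or the gripper's body presses on something with over 40 N, if the wrist force passes 120 N, or if a joint passes its speed limit or range.

## Working session

There is one attempt and no reset: what is moved stays moved. The work goes in short steps, Python scripts to look and compute and a tool call to move; the robot and the scene stay as the last step left them, time stands still between calls to the robot, and variables do not carry over. Pictures are saved under pics/ and viewed, at most 10 in all, crops included, and the job is handed in when it is done.

Besides the shell and the picture viewer there is one more tool, called after "Request:" by a JSON object that holds its "method" and its "body", one argument or row to a line. move_arm: Moves the arm, as the interface text tells. Its arguments: {"type":"object","properties":{"targets":{"type":"array","items":{"type":"array","items":{"type":"array","items":{"type":"number"}}}},"jaw":{"type":"number"},"squeeze":{"type":"number"}},"required":["targets"]}

```bash
ls; mkdir -p pics; python3 - <<'E'
from rig import bot
import cv2,numpy as np
a=bot.read_camera("scene");b=bot.read_camera("side")
cv2.imwrite("pics/scene.png",a);cv2.imwrite("pics/side.png",b)
for n in("scene","side"):
    c=bot.calibration(n);print(n,c["fx"],c["cx"],c["cy"],np.round(c["world_from_camera"],3).tolist())
s=bot.sense();print(s["clock"],s["ee_pos"],s["tcp_rot"],s["force"])
E
```

```text
pics
scene 366.20175187635476 252.04127754111792 191.1046345795713 [[-0.154, 0.856, -0.493, 1.015], [0.988, 0.133, -0.079, 0.116], [-0.003, -0.499, -0.867, 0.989], [0.0, 0.0, 0.0, 1.0]]
side 435.2509679454366 248.67929221651275 185.3952862883662 [[0.948, -0.179, 0.265, 0.135], [-0.32, -0.505, 0.802, -1.117], [-0.01, -0.844, -0.536, 0.841], [0.0, 0.0, 0.0, 1.0]]
0.1 [0.25253895 0.54395403 0.24159536] [-6.77499122e-01 -3.06715332e+00  1.70699471e-03] [-0.29766642 -0.27738413 -0.13102974]
```

View pics/scene.png

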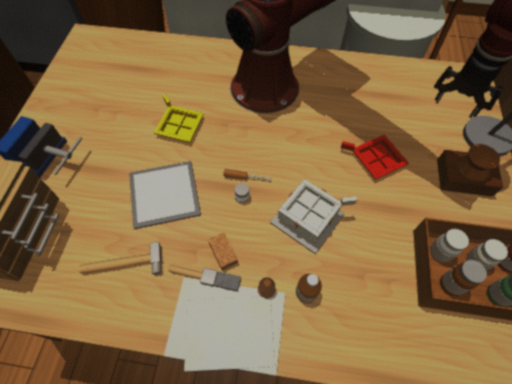

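View pics/side.png

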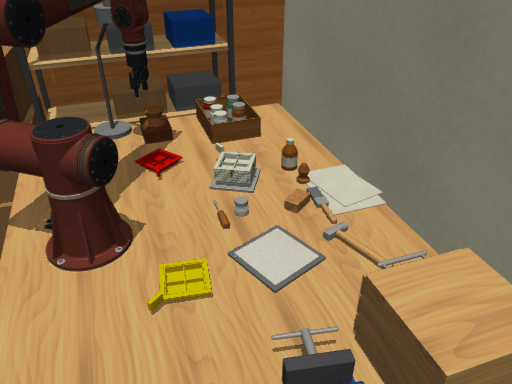

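Scene view: white stack at about (310,215) with its lug at (349,201). The pad is at (165,194). The look-alikes are the red tray at (380,157) and the yellow one at (180,123). The white one on the steel foot fits the description; I'll confirm it in an enlarged crop.

```bash
cat > h.py <<'E'
from rig import bot
import cv2,numpy as np
def ray(n,uv,z,c=None):
    c=c or bot.calibration(n);T=np.array(c["world_from_camera"])
    d=T[:3,:3]@np.array([(uv[0]-c["cx"])/c["fx"],(uv[1]-c["cy"])/c["fy"],1]);o=T[:3,3]
    return o+d*(z-o[2])/d[2]
def pix(n,p,c=None):
    c=c or bot.calibration(n);T=np.linalg.inv(np.array(c["world_from_camera"]))
    q=T[:3,:3]@np.array(p)+T[:3,3];return np.array([c["fx"]*q[0]/q[2]+c["cx"],c["fy"]*q[1]/q[2]+c["cy"]])
E
python3 - <<'E'
from h import *
a=cv2.imread("pics/scene.png");b=cv2.imread("pics/side.png")
A=cv2.resize(a[165:265,260:370],None,fx=5,fy=5,interpolation=cv2.INTER_CUBIC)[:, :550]
B=cv2.resize(b[135:200,200:270],None,fx=5,fy=5,interpolation=cv2.INTER_CUBIC)
H=np.zeros((600,800,3),np.uint8);H[:500,:550]=A;H[:325,550:800]=B[:,:250]
cv2.imwrite("pics/crop.png",H)
# pad
hsv=cv2.cvtColor(a,cv2.COLOR_BGR2HSV)
m=((hsv[...,1]<60)).astype(np.uint8)*255
m[:, :120]=0;m[:, 210:]=0;m[:155]=0;m[235:]=0
c=max(cv2.findContours(m,0,2)[0],key=cv2.contourArea)
ap=cv2.approxPolyDP(c,6,True)[:,0];print(ap.tolist())
P=np.array([ray("scene",q,.01) for q in ap]);print(P.round(3).tolist(),P.mean(0))
for n,uv,z in [("pot",(242,186),.05),("lugtop",(349,201),.099),("solv",(313,280),.12),("cork",(223,250),.03)]: print(n,ray("scene",uv,z).round(3))
E
```

```text
[[189, 162], [130, 174], [135, 227], [199, 214]]
[[0.383, -0.192, 0.01], [0.456, -0.366, 0.01], [0.631, -0.293, 0.01], [0.561, -0.117, 0.01]] [ 0.50782876 -0.24194611  0.01      ]
pot [ 0.469 -0.002  0.05 ]
lugtop [0.5   0.304 0.099]
solv [0.743 0.219 0.12 ]
cork [ 0.668 -0.022  0.03 ]
```

View pics/crop.png

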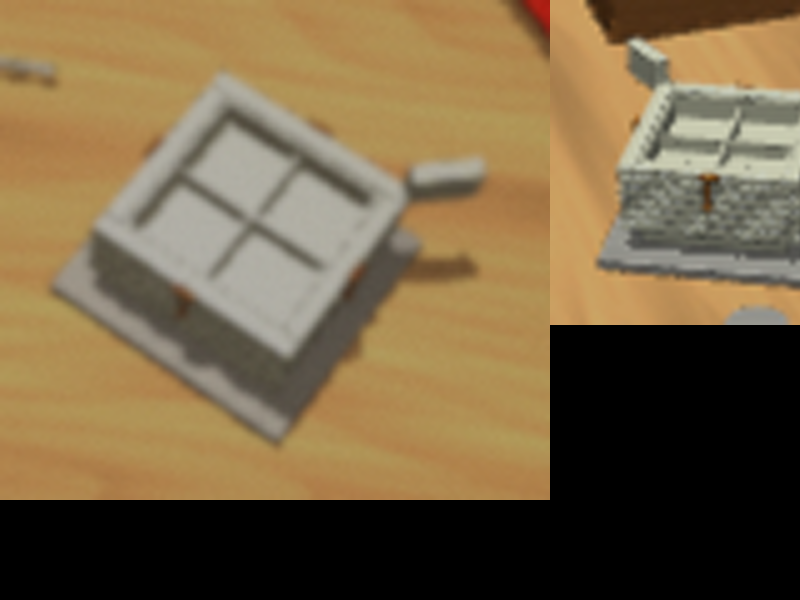

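```bash
cat >> h.py <<'E'
from scipy.spatial.transform import Rotation as R
def delta(p,yaw=None,Rt=None):
    s=bot.sense();R0=R.from_rotvec(s["tcp_rot"])
    if Rt is None: Rt=R.from_euler("z",yaw,degrees=True)*R.from_euler("x",180,degrees=True) # tool x at yaw, z down
    d=R0.inv().apply(np.array(p)-s["ee_pos"])*100
    return d.round(2),(R0.inv()*Rt).as_rotvec(degrees=True).round(2)
E
python3 - <<'E'
from h import *
C=np.array([(222,75),(405,190),(290,355),(97,225)])/5+[260,165]
P=np.array([ray("scene",q-.4,.079) for q in C]);print(P.round(3).tolist(),[np.linalg.norm(P[i]-P[i-1]).round(3) for i in range(4)])
c=P.mean(0);print("c",c,"diag",np.degrees(np.arctan2(*(P[1]-P[3])[1::-1])),np.degrees(np.arctan2(*(P[0]-P[2])[1::-1])))
L=[ray("scene",np.array(q)/5+[260,165]-.4,.099) for q in [(410,172),(484,165)]]
print("lug",np.round(L,3),[np.linalg.norm(l-c) for l in L])
s=bot.sense();X=R.from_rotvec(s["tcp_rot"]).as_matrix();print(X.round(3),s["joint_pos"])
print("yaw",np.degrees(np.arctan2(X[1,0],X[0,0])))
E
```

```text
[[0.437, 0.177, 0.079], [0.497, 0.285, 0.079], [0.607, 0.228, 0.079], [0.546, 0.116, 0.079]] [np.float64(0.124), np.float64(0.124), np.float64(0.124), np.float64(0.127)]
c [0.52170053 0.20129666 0.079     ] diag 106.0371794781645 -163.38230200103607
lug [[0.497 0.283 0.099]
 [0.486 0.324 0.099]] [np.float64(0.08815510006303354), np.float64(0.12916645249848924)]
[[-0.907  0.421 -0.001]
 [ 0.421  0.907 -0.001]
 [ 0.    -0.001 -1.   ]] [ 9.18323595e-01  1.04652565e-01  9.65522787e-02  1.56389412e+00
 -9.84226813e-07  1.35311899e+00]
yaw 155.08805011634843
```

Measurements agree: rim sides come out at 124–127 mm (130 given), the lug direction is about 106°, and the fin spans 88–129 mm. Next I go above the lug and check from near.

```bash
python3 - <<'E'
from h import *
print(delta([.4925,.304,.20],106.5))
E
```

```text
(array([-31.87, -11.65,   4.16]), array([-7.000e-02,  1.000e-02,  4.859e+01]))
```

Request:
{"method": "move_arm", "body": {
  "targets": [
    [[-6.4, -2.3, 0.8, 0, 0, 8], [-12.8, -4.7, 1.6, 0, 0, 16], [-19.1, -7, 2.5, 0, 0, 24], [-25.5, -9.3, 3.3, 0, 0, 32], [-31.87, -11.65, 4.16, 0, 0, 40]]
  ],
  "jaw": 0,
  "squeeze": 80
}}

```text
clock: 0.6
ee_pos: [0.4292, 0.3672, 0.2116]
tcp_rot: [-1.693, -2.646, 0.0]
force: [1.0, 0.8, 0.0]
opening: 0.0854
gripper_force: 0.0
```

Request:
{"method": "move_arm", "body": {
  "targets": [
    [[0, 0, 0, 0, 0, 8.5], [0, 0, 0, 0, 0, 8.5], [0, 0, 0, 0, 0, 8.5]]
  ]
}}

```text
clock: 0.9
ee_pos: [0.4279, 0.369, 0.2119]
tcp_rot: [-1.872, -2.523, 0.0]
force: [-1.1, -0.2, 0.0]
opening: 0.0851
gripper_force: 0.0
```

```bash
python3 - <<'E'
from h import *
print(delta([.4925,.304,.20],106.5))
c=bot.calibration("wrist");w=bot.read_camera("wrist");cv2.imwrite("pics/w1.png",w)
print(bot.sense()["force"],bot.sense()["clock"],pix("wrist",[.4925,.304,.099],c))
import pickle;pickle.dump(c,open("w1.pkl","wb"))
E
```

```text
(array([-8.1 ,  4.3 ,  1.19]), array([-0.02, -0.01,  0.35]))
[-0.20307712  0.02754803  0.22570582] 0.95 [300.58236121 269.04022846]
```

View pics/w1.png

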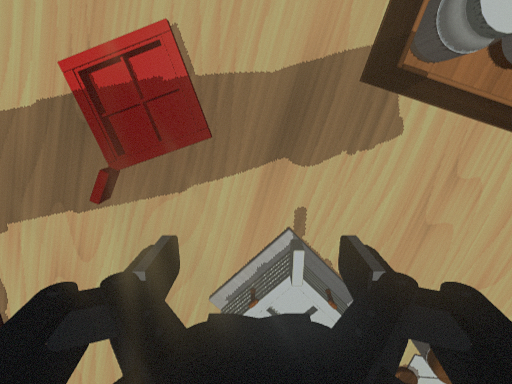

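The wrist view shows the lug top running from about (300,249) to (298,287). The predicted centre (300.6,269) lies right on it.

Request:
{"method": "move_arm", "body": {
  "targets": [
    [[-2.7, 1.4, 0.4, 0, 0, 0], [-5.4, 2.9, 0.8, 0, 0, 0], [-8.1, 4.3, 1.2, 0, 0, 0.3], [-8.1, 4.3, 1.2, 0, 0, 0.3], [-8.1, 4.3, 1.2, 0, 0, 0.3]]
  ]
}}

```text
clock: 1.45
ee_pos: [0.4921, 0.304, 0.2]
tcp_rot: [-1.881, -2.516, 0.0]
force: [-0.2, 0.0, 0.1]
opening: 0.0854
gripper_force: 0.0
```

```bash
python3 - <<'E'
from h import *
c=bot.calibration("wrist");w=bot.read_camera("wrist");cv2.imwrite("pics/w2.png",w)
print(delta([.4925,.304,.079],106.5),pix("wrist",[.4925,.304,.099],c),bot.sense()["force"])
import pickle;pickle.dump(c,open("w2.pkl","wb"))
E
```

```text
(array([-0.06,  0.05, 12.12]), array([-0.  , -0.02, -0.05])) [259.19143675 196.88351983] [-0.68478527  0.66272041 -0.23313348]
```

View pics/w2.png

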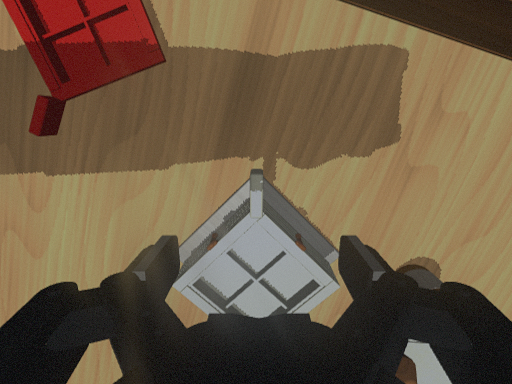

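The lug top spans (257,174)–(257,217), within about 2 px of the prediction. The tray looks symmetric about the image vertical, so the yaw is right. I'll descend.

Request:
{"method": "move_arm", "body": {
  "targets": [
    [[0, 0, 3, 0, 0, 0], [0, 0, 6, 0, 0, 0], [0, 0, 9, 0, 0, 0], [0, 0, 11, 0, 0, 0], [0, 0, 12.1, 0, 0, 0]]
  ]
}}

```text
clock: 2.0
ee_pos: [0.4907, 0.3044, 0.0773]
tcp_rot: [-1.88, -2.515, 0.003]
force: [-0.9, 0.1, 0.8]
opening: 0.0855
gripper_force: 0.0
```

Request:
{"method": "move_arm", "body": {
  "targets": [
    [[0, 0, 0, 0, 0, 0], [0, 0, 0, 0, 0, 0], [0, 0, 0, 0, 0, 0], [0, 0, 0, 0, 0, 0], [0, 0, 0, 0, 0, 0]]
  ],
  "jaw": 150
}}

```text
clock: 2.5
ee_pos: [0.4931, 0.3036, 0.0799]
tcp_rot: [1.884, 2.513, 0.002]
force: [0.3, -0.1, 0.4]
opening: 0.0353
gripper_force: 0.0
```

```bash
python3 - <<'E'
from h import *
w=bot.read_camera("wrist");cv2.imwrite("pics/w3.png",w)
s=bot.sense();print(delta([.4925,.304,.079],106.5),s["force"],s["opening"],s["gripper_force"])
E
```

```text
(array([ 0.06, -0.03,  0.06]), array([ 0.05, -0.01, -0.22])) [-0.00793558 -0.15254025 -0.02981034] 0.0350943269101734 0.0
```

View pics/w3.png

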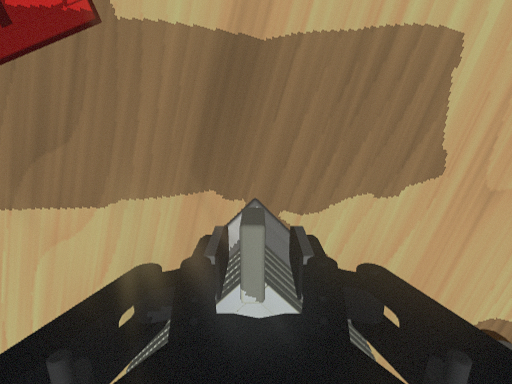

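The fin sits between the pads, about 5 px (about 2 mm) left of their middle, which is the −y side. I'll shift 2 mm and close.

Request:
{"method": "move_arm", "body": {
  "targets": [
    [[0, -0.2, 0, 0, 0, 0], [0, -0.2, 0, 0, 0, 0]]
  ]
}}

```text
clock: 2.75
ee_pos: [0.4905, 0.3028, 0.0791]
tcp_rot: [-1.884, -2.514, 0.0]
force: [-0.9, 0.1, 0.6]
opening: 0.0353
gripper_force: 0.0
```

Request:
{"method": "move_arm", "body": {
  "targets": [
    [[0, 0, 0, 0, 0, 0], [0, 0, 0, 0, 0, 0], [0, 0, 0, 0, 0, 0], [0, 0, 0, 0, 0, 0], [0, 0, 0, 0, 0, 0]]
  ],
  "jaw": 255,
  "squeeze": 80
}}

```text
clock: 3.25
ee_pos: [0.4905, 0.3028, 0.0792]
tcp_rot: [-1.884, -2.513, 0.0]
force: [-4.5, -1.4, 5.2]
opening: 0.0103
gripper_force: 78.9
```

```bash
python3 - <<'E'
from h import *
s=bot.sense();print(s["ee_pos"],s["force"],s["moment"],s["opening"],s["gripper_force"])
# peel about far corner, in the tool frame: x outward, z down; far corner rel. to TCP
r=.200; h=.079-.071
for a in range(0,17,2):
    t=np.radians(a); x=r*np.cos(t)-h*np.sin(t)-r; z=r*np.sin(t)+h*np.cos(t)-h
    print(a,round(x*100,2),round(-z*100,2))
E
```

```text
[0.490542   0.30282104 0.0792212 ] [-4.50538817 -1.422304    5.15010095] [-0.24737258  0.68295007 -0.32840126] 0.010347963154298158 78.86335372924805
0 0.0 -0.0
2 -0.04 -0.7
4 -0.1 -1.39
6 -0.19 -2.09
8 -0.31 -2.78
10 -0.44 -3.46
12 -0.6 -4.14
14 -0.79 -4.81
16 -1.0 -5.48
```

Gripped: opening about 10 mm, 79 N. Now I peel about the far corner; +y tool rotation raises the outer end.

Request:
{"method": "move_arm", "body": {
  "targets": [
    [[-0.01, 0, -0.35, 0, 1, 0], [-0.04, 0, -0.7, 0, 2, 0], [-0.07, 0, -1.05, 0, 3, 0], [-0.1, 0, -1.39, 0, 4, 0], [-0.1, 0, -1.39, 0, 4, 0]]
  ]
}}

```text
clock: 3.75
ee_pos: [0.4913, 0.3022, 0.094]
tcp_rot: [-1.85, -2.467, -0.068]
force: [-3.5, 3.2, -1.9]
opening: 0.011
gripper_force: 78.9
```

Request:
{"method": "move_arm", "body": {
  "targets": [
    [[-0.01, 0, -0.35, 0, 1, 0], [-0.04, 0, -0.7, 0, 2, 0], [-0.07, 0, -1.05, 0, 3, 0], [-0.1, 0, -1.39, 0, 4, 0], [-0.1, 0, -1.39, 0, 4, 0]]
  ]
}}

```text
clock: 4.25
ee_pos: [0.4917, 0.3011, 0.108]
tcp_rot: [-1.814, -2.421, -0.132]
force: [-3.8, 7.7, -2.6]
opening: 0.0111
gripper_force: 78.9
```

Request:
{"method": "move_arm", "body": {
  "targets": [
    [[-0.01, 0, -0.35, 0, 1, 0], [-0.04, 0, -0.7, 0, 2, 0], [-0.07, 0, -1.05, 0, 3, 0], [-0.1, 0, -1.39, 0, 4, 0], [-0.1, 0, -1.39, 0, 4, 0]]
  ]
}}

```text
clock: 4.75
ee_pos: [0.4933, 0.2972, 0.1217]
tcp_rot: [-1.781, -2.376, -0.19]
force: [-0.3, -0.3, -1.3]
opening: 0.0107
gripper_force: 79.1
```

```bash
python3 - <<'E'
from h import *
a=bot.read_camera("scene");b=bot.read_camera("side")
H=np.hstack([cv2.resize(x,(400,400),interpolation=cv2.INTER_CUBIC) for x in (a[165:265,260:360],b[125:205,190:270])])
cv2.imwrite("pics/p1.png",H)
s=bot.sense();print(s["clock"],s["ee_pos"],s["force"],s["opening"],s["gripper_force"])
E
```

```text
4.85 [0.49324234 0.29700834 0.12117605] [-0.77756182  0.30016547 -0.61711949] 0.010576032542204515 79.07328486442566
```

View pics/p1.png

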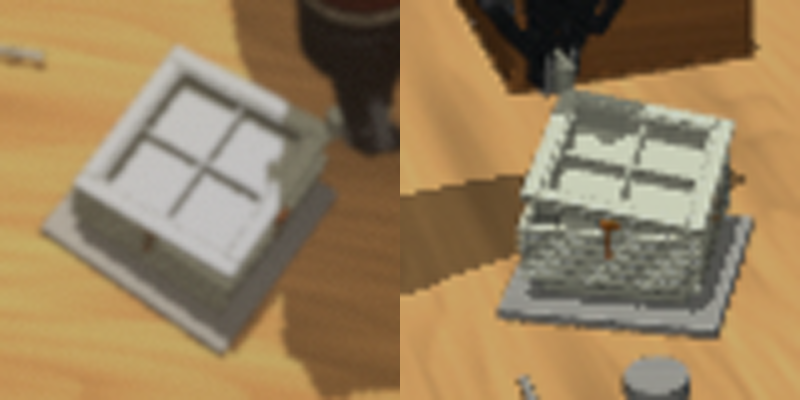

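Side view: the lug corner is raised with the tray tilted (rim gap visible at left), the far corner is down, and the foot has not moved. I continue to 16° to break the far lumps, then lift straight up.

Request:
{"method": "move_arm", "body": {
  "targets": [
    [[-0.01, 0, -0.35, 0, 1, 0], [-0.04, 0, -0.7, 0, 2, 0], [-0.07, 0, -1.05, 0, 3, 0], [-0.1, 0, -1.39, 0, 4, 0], [-0.1, 0, -1.39, 0, 4, 0]]
  ]
}}

```text
clock: 5.35
ee_pos: [0.494, 0.293, 0.1342]
tcp_rot: [-1.745, -2.326, -0.247]
force: [-0.3, -0.3, -1.5]
opening: 0.0108
gripper_force: 79.1
```

Request:
{"method": "move_arm", "body": {
  "targets": [
    [[0.28, 0, -0.96, 0, 0, 0], [0.55, 0, -1.92, 0, 0, 0], [0.83, 0, -2.88, 0, 0, 0], [1.1, 0, -3.84, 0, 0, 0], [1.38, 0, -4.8, 0, 0, 0]]
  ]
}}

```text
clock: 5.85
ee_pos: [0.4935, 0.2937, 0.185]
tcp_rot: [-1.744, -2.328, -0.246]
force: [-0.2, 0.0, -0.0]
opening: 0.0105
gripper_force: 79.1
```

```bash
python3 - <<'E'
from h import *
s=bot.sense();p=s["ee_pos"];print(s["clock"],p,s["force"],s["opening"],s["gripper_force"])
print("level, +3cm",delta(p+np.array([0,0,.0]),106.5))
E
```

```text
5.85 [0.49353752 0.29365428 0.18495029] [-0.21550476  0.03763045 -0.03967171] 0.01047226842014906 79.05988812446594
level, +3cm (array([0., 0., 0.]), array([  0.07, -16.  ,  -0.19]))
```

Request:
{"method": "move_arm", "body": {
  "targets": [
    [[0, 0, 0, 0, -4, 0], [0, 0, 0, 0, -8, 0], [0, 0, 0, 0, -12, 0], [0, 0, 0, 0, -16, 0], [0, 0, 0, 0, -16, 0]]
  ]
}}

```text
clock: 6.35
ee_pos: [0.493, 0.2948, 0.1844]
tcp_rot: [1.881, 2.515, 0.0]
force: [1.0, -0.6, -1.5]
opening: 0.0109
gripper_force: 79.1
```

```bash
python3 - <<'E'
from h import *
a=bot.read_camera("scene");b=bot.read_camera("side")
H=np.hstack([cv2.resize(x,(400,400),interpolation=cv2.INTER_CUBIC) for x in (a[145:265,250:370],b[105:205,190:290])])
cv2.imwrite("pics/p2.png",H)
s=bot.sense();print(s["clock"],s["ee_pos"],s["force"],s["moment"])
print(delta([.508-.108*.284,-.242+.108*.959,.165],106.5))
E
```

```text
6.45 [0.4932531  0.29400236 0.18396445] [-0.22535928  0.01033998 -1.38244011] [ 0.06750802  0.05627065 -0.04613293]
(array([-41.05, -13.69,   1.82]), array([ 0.  , -0.11, -0.16]))
```

View pics/p2.png

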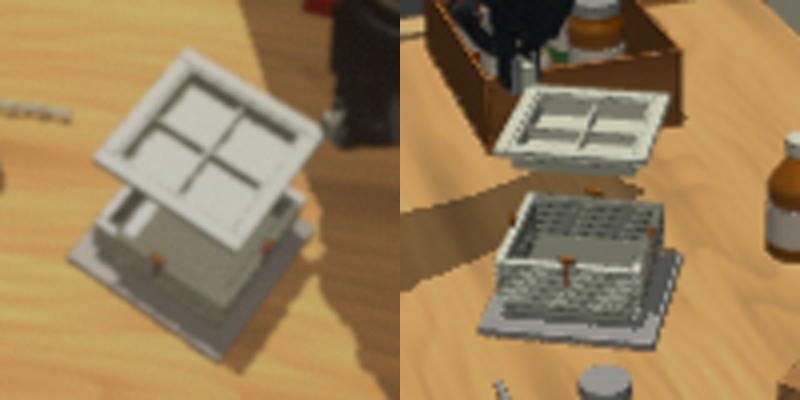

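The tray hangs clear and level above the stack, and the stack is in place. The measured weight is 1.4 N. I carry it to the pad in steps.

Request:
{"method": "move_arm", "body": {
  "targets": [
    [[-1, -0.3, 0, 0, 0, 0], [-3, -1, 0, 0, 0, 0], [-5.5, -1.8, 0, 0, 0, 0], [-8, -2.7, 0, 0, 0, 0], [-10.5, -3.5, 0, 0, 0, 0]]
  ]
}}

```text
clock: 6.95
ee_pos: [0.4891, 0.1808, 0.1837]
tcp_rot: [-1.885, -2.512, -0.001]
force: [0.1, -0.1, -1.6]
opening: 0.0109
gripper_force: 79.1
```

Request:
{"method": "move_arm", "body": {
  "targets": [
    [[-2.5, -0.8, 0, 0, 0, 0], [-5, -1.7, 0, 0, 0, 0], [-7.5, -2.5, 0, 0, 0, 0], [-10, -3.3, 0, 0, 0, 0], [-12.5, -4.2, 0, 0, 0, 0]]
  ]
}}

```text
clock: 7.45
ee_pos: [0.4836, 0.0491, 0.1837]
tcp_rot: [-1.886, -2.512, -0.002]
force: [0.4, -0.3, -0.8]
opening: 0.0107
gripper_force: 79.1
```

Request:
{"method": "move_arm", "body": {
  "targets": [
    [[-2.5, -0.8, 0, 0, 0, 0], [-5, -1.7, 0, 0, 0, 0], [-7.5, -2.5, 0, 0, 0, 0], [-10, -3.3, 0, 0, 0, 0], [-12, -4, 0, 0, 0, 0]]
  ]
}}

```text
clock: 7.95
ee_pos: [0.4786, -0.0776, 0.1837]
tcp_rot: [-1.887, -2.512, -0.001]
force: [0.7, -0.6, -1.4]
opening: 0.0104
gripper_force: 79.1
```

```bash
python3 - <<'E'
from h import *
s=bot.sense();print(s["clock"],s["ee_pos"],s["force"],s["opening"],s["joint_pos"])
print(delta([.508-.108*.284,-.242+.108*.959,.160],106.5))
E
```

```text
7.95 [ 0.47857261 -0.077589    0.18369427] [ 0.67656107 -0.6022267  -1.37858482] 0.010440730936222702 [-4.31889582e-01 -2.55697477e-01 -3.52186054e-01  1.47418616e+00
  8.89726806e-04  8.56672978e-01]
(array([-5.81, -1.82,  2.36]), array([ 0.04, -0.03, -0.33]))
```

Request:
{"method": "move_arm", "body": {
  "targets": [
    [[-2, -0.6, 0.8, 0, 0, 0], [-4, -1.2, 1.6, 0, 0, 0], [-5.2, -1.6, 2.1, 0, 0, 0], [-5.8, -1.8, 2.4, 0, 0, 0], [-5.8, -1.8, 2.4, 0, 0, 0]]
  ]
}}

```text
clock: 8.45
ee_pos: [0.4778, -0.1365, 0.1594]
tcp_rot: [-1.886, -2.512, -0.001]
force: [0.0, 0.9, -1.1]
opening: 0.0108
gripper_force: 79.1
```

Request:
{"method": "move_arm", "body": {
  "targets": [
    [[0, 0, 0, 0, 0, 0], [0, 0, 0, 0, 0, 0], [0, 0, 0, 0, 0, 0], [0, 0, 0, 0, 0, 0], [0, 0, 0, 0, 0, 0]]
  ]
}}

```text
clock: 8.95
ee_pos: [0.4784, -0.1357, 0.1598]
tcp_rot: [1.884, 2.514, 0.0]
force: [-0.3, 0.4, -1.3]
opening: 0.0109
gripper_force: 79.1
```

```bash
python3 - <<'E'
from h import *
a=bot.read_camera("scene");b=bot.read_camera("side")
H=np.hstack([cv2.resize(x,(400,400),interpolation=cv2.INTER_CUBIC) for x in (a[100:300,100:360],b[110:300,180:370])])
cv2.imwrite("pics/p3.png",H)
s=bot.sense();print(s["clock"],s["ee_pos"],s["force"],np.abs(s["joint_velocities"]).max(),s["gripper_force"])
print("expected tray centre px",pix("scene",[.508,-.242,.152]),pix("side",[.508,-.242,.152]))
E
```

```text
9.05 [ 0.47829644 -0.13582749  0.15974586] [-0.20264119  0.22644441 -0.26310041] 0.0014473042016353026 79.07990097999573
expected tray centre px [152.33727931 167.54874117] [278.72046671 212.45774721]
```

View pics/p3.png

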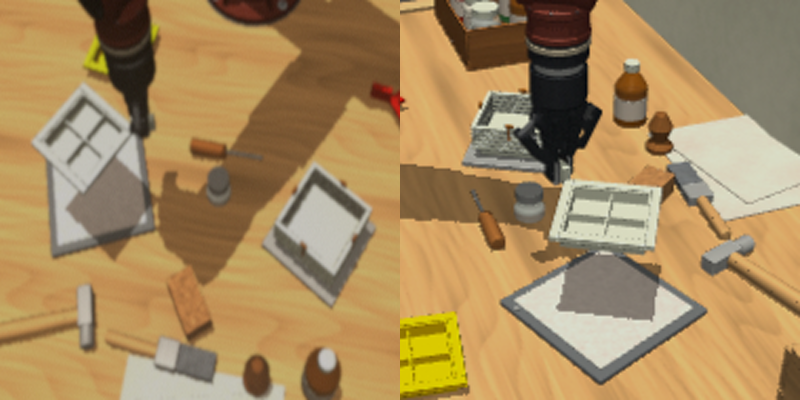

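The tray centre is at scene (153,169) against (152,168) expected. It is level and still over the pad, and the bystanders are unmoved. Handing in.

```bash
python3 -c "
from rig import bot
print(bot.close_job())"
```

```text
the job is handed in; nothing more can be done
None
```

The top tray was peeled off lug corner first and handed in still gripped, level and centred over the light pad with its rim at about 15 cm; in the camera views the stack and bystanders looked unmoved, and no verdict came back.

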